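# Find a bow's balance point and set it on the balance gauge

### The arm

A 6-joint arm with a two-finger parallel gripper is mounted at the origin on the work surface. World frame = base frame: x ahead of the robot, y to its left, z up, the work surface at z = 0. Lengths are in m, angles in rad, forces in N, time in s.
With the tool pointing down it reaches from about 0.3 to 0.875 m from the base axis. Payload 6.4 kg.
Tool frame: the origin (TCP) lies midway between the tips of the shut fingers; the grasp point (between the pads) lies 19 mm behind it; z points along the fingers, y is the direction in which the jaws open and shut (so a half turn about z gives the same grasp; the last joint's range is limited). The gripper opens to 85 mm and grips with 20 to 120 N. Pads are 22 mm wide; open, the fingers measure 114 mm over their backs; the gripper's body (76 mm by 85 mm) begins 54 mm behind the grasp point. The pads swing forward as they close: fully open they stand 13 mm farther back than shut.
Start: joints at [1.081, 0.181, 1.607, -0, 1.354, -0.206], TCP at [0.161, 0.552, 0.231] pointing down, gripper open.
Joint ranges: [-2.99, 2.99], [-0.89, 2.07], [0.3, 2.58], [-1.14, 4.28], [0, 2.63], [-3.12, 3.12]. Speed limits (rad/s): [2.57, 2.57, 3.01, 3.14, 3.14, 3.14].

### API

Orientations are given as a unit quaternion [w, x, y, z].
In Python, from bench import ctrl gives the robot as it stands. The module is installed in compiled form; this text tells all that it offers.
- The arm moves only by the tool arm_command, never from a script. Its argument "plan" is one flat list of numbers, 4 for each row, row after row: the shift along the tool's x, y, z in mm, then the turn about the tool's z in rad. A call has 1 to 20 rows; each row shifts and turns the commanded pose from where the row before left it, along the tool's axes as they then stand; what a row does not reach is not made up. A row lasts 1/10 s, in which the tool goes at most 50 mm and 8.59 degrees, less where a joint would pass 70% of its speed; a pose out of reach is approached as far as the arm can. A call is refused whole if a number of a shift passes 50 or a number of a turn 0.15, either way. A call with a gripper value outside its range is refused whole. "grip" is the opening, from 0 (shut) to 1 (fully open), set as the call begins (left out, the last holds). The fingers move at their own pace and stop on an object; the grip force is fixed at half the most. Time passes only in rows, so rows that do not move let the fingers close. It gives the time, the measured TCP pose, the force and the opening at its end, in the units of the state.
- ctrl.get_obs(): the state, without advancing time (a new reading comes with each control period).
- ctrl.camera(name): name is "scene" or "top" or "wrist"; returns a dict with "color" (420x560x3 uint8, red, green, blue), "camera_matrix" (3x3 intrinsics, pixels), "eye" and "attitude" of the camera in the world; the wrist camera has in their place "T_tool_cam" (4x4, takes a point from camera to tool coordinates, whose origin is the TCP and whose axes are the flange's). Camera axes: x right, y up, looking along -z (the intrinsics and any distortion apply to the point x, -y, -z); pixel columns grow to the right and rows downward; lengths in m; the calibration is good to about 2 mm. A picture is of the moment at which its call begins: read the wrist's pose just before it. There is no depth.
- ctrl.hand_in(): hands the job in, once; it reports no verdict.
The state is a dict: "time_s": time; "q": joint angles; "dq": joint speeds; "joint_efforts": joint torques, N m; "eef_pos": TCP position; "eef_rot": TCP orientation; "wrist_force": force on the tool from outside, world axes, zero at the start; "torque": the same for the moment, N m; "opening": opening from 0.0 (shut) to 1.0 (fully open).
Only numpy, scipy, OpenCV 4.12 (cv2) and the standard library are available. Lean on these libraries where they do the work, as an engineer would, in place of code of your own. Each camera call takes 0.05 s, during which the arm holds its last target. There are 200 camera calls.

### The job

Lift the unhaired bow off its two rests and find by feel where along the stick it balances: the weights of its two ends are unknown. Then set it gently across the small sprung saddle of the balance gauge at that point, let go and leave it lying there level on the saddle alone. Never let the bow tip steeply or touch the bench, never press the saddle down hard, and leave the other things on the bench where they are.

Things in the scene. Friction and masses are not known exactly. Their poses are not given: they have to be found in the camera images.
- bow: Bass bow without hair: a straight dark wooden stick, section 12 x 12 mm, 700 mm long, a frog under one end, a head under the other. Origin at mid-length on the stick's axis; y along it to the head, z up. Free to grip from above from y = -170 to +170 mm. Whole weight 0.14 to 0.31 kg; the ends' weights change, so the balance point lies unseen, anywhere from y = -125 to +110 mm.
- frog: Black frog fixed under the stick: 16 mm wide, 46 mm long, reaching 30 mm below the stick's axis. Origin on the stick's axis at y = -270 mm of the bow. Behind it a round adjuster stands out to y = -369 mm of the bow.
- cradle: Fixed wooden cradle: base board 70 x 420 x 12 mm (x, y, z), origin under its middle; two upright rests, 14 mm thick, at y = -190 and +190 mm. They carry the stick's underside 70 mm above the bench in notches 18 mm wide whose cheeks rise to 80 mm. The bow starts in the notches, head towards +y, its middle within 11 mm of the cradle's.
- gauge: Fixed balance gauge: a round aluminium foot of 84 mm diameter with a slender upright column of 18 mm diameter; origin at the underside, on the column's axis.
- saddle: The gauge's saddle, a flat dark steel pad on the column: 20 mm along y (laid along the bow), 36 mm along x, 8 mm thick. Origin in the middle of its top, 120 mm above the bench unloaded. Sprung: sinks straight down about 2 mm per newton, at most 18 mm, never tilts. The bow stays level on it only with its balance point over the 20 mm pad.
- rosin: Bystander: small round amber rosin cake, 54 mm wide, 26 mm tall; origin under its centre.
- driver: Bystander: screwdriver 170 mm long lying on the bench; origin at its underside.
- plane: Bystander: small brass plane 90 x 30 x 34 mm; origin under its centre.
- jar: Bystander: closed jar 60 mm wide, 70 mm tall; origin under its centre.
- head: Small head fixed under the other end of the stick: 12 mm wide, 26 mm long, reaching 27 mm below the stick's axis. Origin on the axis at y = +335 mm of the bow.
Things that resemble listed ones, but are neither listed nor needed, are in the scene too. Several things have the shape of the gauge; the one meant has the colours described above.

How it is judged:
By the outcome, as a careful person would: the job done as asked, in the order asked, and still so for the second after the job is handed in, with the robot touching nothing.
It also fails if it takes over 72 s, if anything falls off the work surface, if the arm or the gripper's body presses on something with over 40 N, if the wrist force passes 120 N, or if a joint passes its speed limit or range.

## Working session

There is one attempt and no reset: what is moved stays moved. The work goes in short steps, Python scripts to look and compute and a tool call to move; the robot and the scene stay as the last step left them, time stands still between calls to the robot, and variables do not carry over. Pictures are saved under pics/ and viewed, about 8 in all and at most 12, crops included, and the job is handed in when it is done.

Besides the shell and the picture viewer there is one more tool, called after "Emit:" by a JSON object that holds its "op" and its "data", one argument or row to a line. arm_command: Moves the arm, as the interface text tells. Its arguments: {"type":"object","properties":{"plan":{"type":"array","items":{"type":"number"}},"grip":{"type":"number"}},"required":["plan"]}

```bash
mkdir -p pics; cat > h.py <<'E'
import numpy as np,cv2
from bench import ctrl
from scipy.spatial.transform import Rotation as R
def cam(n):
    o=ctrl.get_obs(); c=ctrl.camera(n); return o,c
def save(c,f): cv2.imwrite(f,c["color"][:,:,::-1])
E
python3 - <<'E'
from h import *
for n in("scene","top"):
    o,c=cam(n);save(c,f"pics/{n}.png");np.savez(f"{n}.npz",**{k:v for k,v in c.items()})
    print(n,{k:v for k,v in c.items() if k!="color"})
print(o)
E
```

```text
scene {'camera_matrix': array([[470.18012838,   0.        , 281.41982699],
       [  0.        , 470.18012838, 208.45538993],
       [  0.        ,   0.        ,   1.        ]]), 'eye': array([1.25419776, 0.24580719, 1.07741377]), 'attitude': array([0.53600609, 0.17160131, 0.24550342, 0.78928989])}
top {'camera_matrix': array([[389.30481985,   0.        , 282.98925492],
       [  0.        , 389.30481985, 202.30640937],
       [  0.        ,   0.        ,   1.        ]]), 'eye': array([0.52280889, 0.03740508, 0.96563084]), 'attitude': array([ 0.70690362,  0.0379026 , -0.03720907, -0.70531281])}
{'time_s': 0.05, 'q': array([ 1.08069339e+00,  1.81537292e-01,  1.60800320e+00,  2.76350285e-05,
        1.35380195e+00, -2.06279188e-01]), 'dq': array([ 0.00025078,  0.00088975,  0.00055397, -0.00214214, -0.00103581,
        0.00112905]), 'joint_efforts': array([ 1.13328515e-03, -4.46234500e+01, -3.52592897e+01, -2.73974892e-04,
        4.10638037e-03, -2.68869616e-05]), 'eef_pos': array([0.16071574, 0.55151133, 0.23038859]), 'eef_rot': array([-3.11193607e-04,  1.41438930e-01,  9.89946596e-01, -8.17790477e-04]), 'wrist_force': array([-0.03962129,  0.34386923, -0.63929941]), 'torque': array([-0.06278146, -0.01587358,  0.01595503]), 'opening': 0.9976624649276559}
```

View pics/top.png

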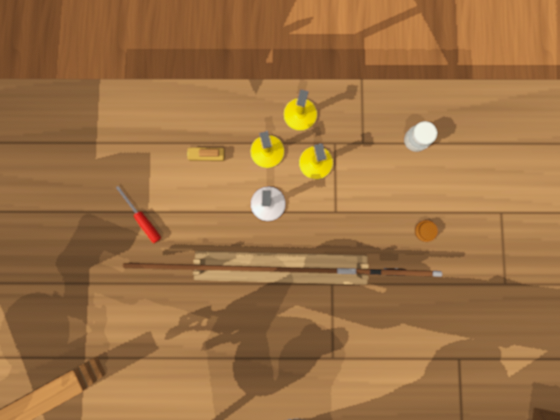

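View pics/scene.png

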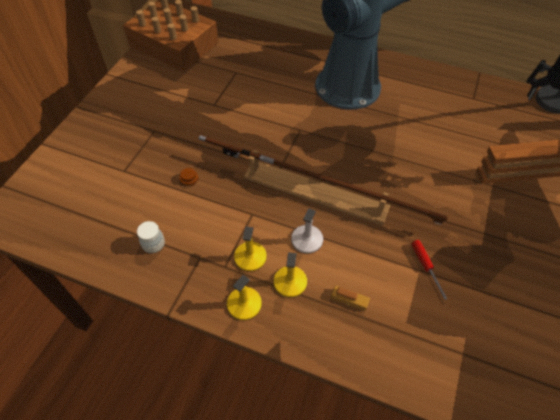

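The top view shows the bow from (125,266) to (441,273) with its frog at right (-y), and the silver-footed gauge at (268,204) with its saddle at about (266,198). The yellow-footed gauges are decoys, and the scene view agrees. Next I'll measure.

```bash
cat >> h.py <<'E'
def rays(c,px,o=None):
    K=c["camera_matrix"]; px=np.atleast_2d(px).astype(float)
    d=np.c_[(px[:,0]-K[0,2])/K[0,0],-(px[:,1]-K[1,2])/K[1,1],-np.ones(len(px))]
    if "T_tool_cam" in c:
        T=np.array(c["T_tool_cam"]); Rt=R.from_quat(np.roll(o["eef_rot"],-1)).as_matrix()
        return o["eef_pos"]+Rt@T[:3,3], d@(Rt@T[:3,:3]).T
    return np.array(c["eye"]), d@R.from_quat(np.roll(c["attitude"],-1)).as_matrix().T
def onz(c,px,z,o=None):
    e,d=rays(c,px,o); return e+d*((z-e[2])/d[:,2])[:,None]
E
python3 - <<'E'
from h import *
c=dict(np.load("top.npz"))
for n,p,z in [("head end",(125,266),.076),("adj end",(441,273.5),.076),("frog",(376,271),.076),("saddle",(266.5,198),.12),("foot",(268,204),0),("yA sad",(319,152),.12),("yB sad",(265.5,139),.12),("yC",(302,98),.12),("crad",[(194,268),(367,270)],.006)]:
    print(n,onz(c,p,z).round(4).tolist())
h=cv2.cvtColor(c["color"],cv2.COLOR_RGB2HSV)
im=c["color"][:,:,::-1]
a=cv2.resize(im[125:235,230:350],None,fx=5,fy=5,interpolation=cv2.INTER_CUBIC)
b=cv2.resize(im[250:290,110:450],(600,110)) 
s=dict(np.load("scene.npz"))["color"][195:265,270:350,::-1]
cv2.imwrite("pics/crop1.png",np.vstack([a[:480],b]) if a.shape[1]==600 else a)
w=ctrl.camera("wrist");print(w["T_tool_cam"],w["camera_matrix"], w.keys())
save(w,"pics/w0.png")
E
```

```text
head end [[0.4722, 0.395, 0.076]]
adj end [[0.4572, -0.318, 0.076]]
frog [[0.4624, -0.1717, 0.076]]
saddle [[0.6224, 0.0744, 0.12]]
foot [[0.6215, 0.0758, 0.0]]
yA sad [[0.7252, -0.0412, 0.12]]
yB sad [[0.7545, 0.0775, 0.12]]
yC [[0.849, -0.0039, 0.12]]
crad [[0.4638, 0.2548, 0.006], [0.46, -0.1663, 0.006]]
[[ 6.22769585e-04  9.55150305e-01  2.96120763e-01  7.45925384e-02]
 [ 9.99999636e-01 -4.21899573e-04 -7.42237219e-04 -2.25775088e-04]
 [-5.84014884e-04  2.96121117e-01 -9.55150220e-01 -1.44234444e-01]
 [ 0.00000000e+00  0.00000000e+00  0.00000000e+00  1.00000000e+00]] [[305.03950456   0.         278.30123093]
 [  0.         305.03950456 213.76933979]
 [  0.           0.           1.        ]] dict_keys(['color', 'camera_matrix', 'T_tool_cam'])
```

View pics/crop1.png

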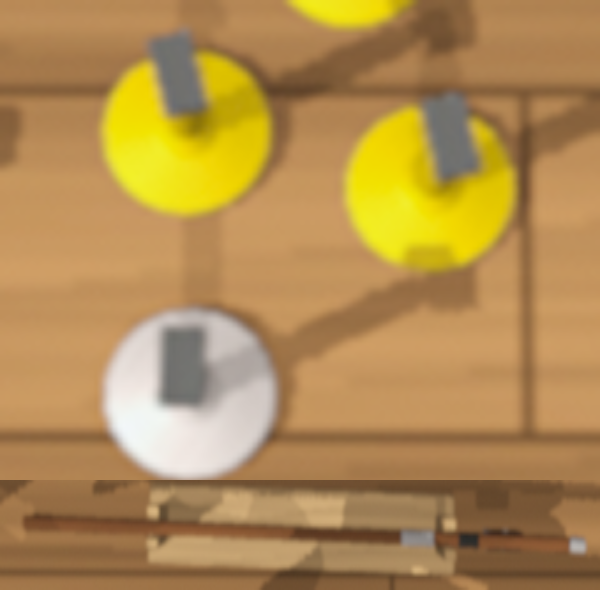

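Emit:
{"op": "arm_command", "data": {
  "plan": [0, 0, 0, 0.145, 0, 0, 0, 0.145, 0, 0, 0, 0.145, 0, 0, 0, 0.145, 0, 0, 0, 0.145, 0, 0, 0, 0.145, 0, 0, 0, 0.145, 0, 0, 0, 0.145, 0, 0, 0, 0.145, 0, 0, 0, 0]
}}

```text
time_s: 1.15
eef_pos: [0.1609, 0.5518, 0.2309]
eef_rot: [0.0, 0.714, 0.7, -0.0]
wrist_force: [-1.1, 0.5, -0.1]
opening: 1.001
```

Emit:
{"op": "arm_command", "data": {
  "plan": [-33, 21, 0, 0, -33, 21, 0, 0, -33, 21, 0, 0, -33, 21, 0, 0, -33, 21, 0, 0, -33, 21, 0, 0, -33, 21, 0, 0, -33, 21, 0, 0, -33, 21, 0, 0, -33, 21, 0, 0, -33, 21, 0, 0, -33, 21, 0, 0, -33, 21, 0, 0, -33, 21, 0, 0, -36, 19, 0, 0, 0, 0, 0, 0, 0, 0, 0, 0]
}}

```text
time_s: 2.85
eef_pos: [0.4648, 0.048, 0.231]
eef_rot: [-0.001, 0.713, 0.701, -0.0]
wrist_force: [-0.5, 1.0, -0.2]
opening: 1.003
```

```bash
python3 - <<'E'
from h import *
o,w=cam("wrist");save(w,"pics/w1.png");np.savez("w1.npz",o_pos=o["eef_pos"],o_rot=o["eef_rot"],**w)
print(o)
F=[];T=[]
for i in range(8):
    ctrl.camera("top");o=ctrl.get_obs();F.append(o["wrist_force"]);T.append(o["torque"])
print(np.mean(F,0),np.std(F,0),np.mean(T,0),np.std(T,0))
E
```

```text
{'time_s': 2.85, 'q': array([-1.52272591e-01, -6.58147274e-02,  1.86714469e+00,  3.50605742e-04,
        1.34136711e+00, -1.34962371e-01]), 'dq': array([ 0.03861976, -0.01476459,  0.01550784,  0.00343567,  0.00184201,
        0.01805464]), 'joint_efforts': array([ -1.28740992, -31.19029284, -35.68171978,  -0.13293964,
        -0.11764287,  -0.111969  ]), 'eef_pos': array([0.46483357, 0.04795558, 0.2309517 ]), 'eef_rot': array([-5.44514631e-04,  7.13228199e-01,  7.00931667e-01, -1.93839674e-04]), 'wrist_force': array([-0.52846442,  0.9935463 , -0.248731  ]), 'torque': array([-0.05561885, -0.01727455,  0.02496373]), 'opening': 1.0028578701463802}
[-0.00721531  0.09611085 -0.10507446] [0.44048473 0.41066465 0.43930814] [ 0.00012195 -0.00180506  0.00366215] [0.03754221 0.02298526 0.03114088]
```

View pics/w1.png

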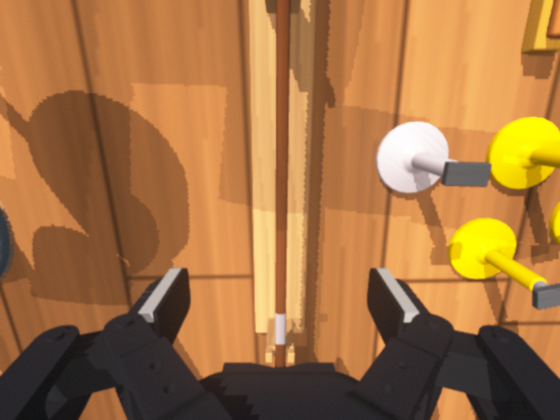

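The wrist view shows the stick from (284,0) to (280,310) with the lapping at (280,328). The silver gauge's saddle is at (467,174).

```bash
python3 - <<'E'
from h import *
c=dict(np.load("w1.npz"));o=dict(eef_pos=c["o_pos"],eef_rot=c["o_rot"])
g=cv2.cvtColor(c["color"],cv2.COLOR_RGB2HSV)
sub=c["color"][150:200,435:500].astype(int)
m=((sub.max(2)<130)&(sub.max(2)-sub.min(2)<25)).astype(np.uint8)
n,l,st,ce=cv2.connectedComponentsWithStats(m);k=1+st[1:,4].argmax();print(st[k],ce[k]+[435,150])
ct=cv2.findContours((l==k).astype(np.uint8),0,2)[0][0].reshape(-1,2)+[435,150]
P=onz(c,ct,.12,o);print(cv2.minAreaRect((P[:,:2]*1000).astype(np.float32)),P.min(0),P.max(0))
# stick centre
for r in (40,100,160,220,280):
    row=c["color"][r,262:305].astype(int); d=np.where(row.sum(1)<0.6*np.median(row.sum(1)))[0]; d=d[d<32]
    print(r,d+262)
print(onz(c,[(283.5,40),(281.5,220),(280.5,290)],.076,o).round(4))
t=dict(np.load("top.npz"));sub=t["color"][185:215,255:280].astype(int)
m=((sub.max(2)<130)&(sub.max(2)-sub.min(2)<25)).astype(np.uint8);ys,xs=np.where(m);print(xs.mean()+255,ys.mean()+185,len(xs),onz(t,(xs.mean()+255,ys.mean()+185),.12))
E
```

```text
[   0   12   55   24 1034] [465.2040619  173.63926499]
((620.4204711914062, 76.79795837402344), (19.075218200683594, 45.244483947753906), 87.55191802978516) [0.5978591  0.06686869 0.12      ] [0.64302024 0.08692265 0.12      ]
40 []
100 [277 278 279 280 281 282 283 284 285 286 287]
160 [277 278 279 280 281 282 283 284 285 286 287]
220 [276 277 278 279 280 281 282 283 284 285 286]
280 [277 278 279 280 281 282 283 284 285]
[[ 0.4726  0.1893  0.076 ]
 [ 0.4686  0.0238  0.076 ]
 [ 0.4664 -0.0582  0.076 ]]
266.3047619047619 197.8761904761905 105 [[0.62268059 0.07485457 0.12      ]]
```

Emit:
{"op": "arm_command", "data": {
  "plan": [-3, 2, 20, 0, 0, 0, 20, 0, 0, 0, 20, 0, 0, 0, 20, 0, 0, 0, 20, 0, 0, 0, 20, 0, 0, 0, 20, 0, 0, 0, 20, 0, 0, 0, 10, 0, 0, 0, 2, 0, 0, 0, 0, 0]
}}

```text
time_s: 4.4
eef_pos: [0.4671, 0.0455, 0.0595]
eef_rot: [0.0, 0.713, 0.701, 0.0]
wrist_force: [0.4, 0.3, 0.4]
opening: 1.0
```

Emit:
{"op": "arm_command", "data": {
  "plan": [0, 0, 0, 0, 0, 0, 0, 0, 0, 0, 0, 0, 0, 0, 0, 0, 0, 0, 0, 0, 0, 0, 0, 0, 0, 0, 0, 0, 0, 0, 0, 0],
  "grip": 0
}}

```text
time_s: 5.2
eef_pos: [0.4671, 0.0454, 0.0596]
eef_rot: [0.0, 0.713, 0.701, 0.0]
wrist_force: [-1.0, -0.1, 5.8]
opening: 0.126
```

```bash
cat >> h.py <<'E'
def avg(n):
    F=[];T=[]
    for i in range(n):
        ctrl.camera("top");o=ctrl.get_obs();F.append(o["wrist_force"]);T.append(o["torque"])
    print("t",o["time_s"],"pos",o["eef_pos"].round(4),"rot",o["eef_rot"].round(4),"open",round(o["opening"],3));print("F",np.mean(F,0).round(3),"T",np.mean(T,0).round(4),"sdT",np.std(T,0).round(3))
E
python3 -c "
from h import *
avg(5); o,w=cam('wrist'); save(w,'pics/w2.png')"
```

```text
t 5.45 pos [0.4672 0.0454 0.0597] rot [2.000e-04 7.135e-01 7.007e-01 1.000e-04] open 0.13
F [-1.599  0.086  5.464] T [ 0.0055  0.2571 -0.1183] sdT [0.03  0.032 0.028]
```

View pics/w2.png

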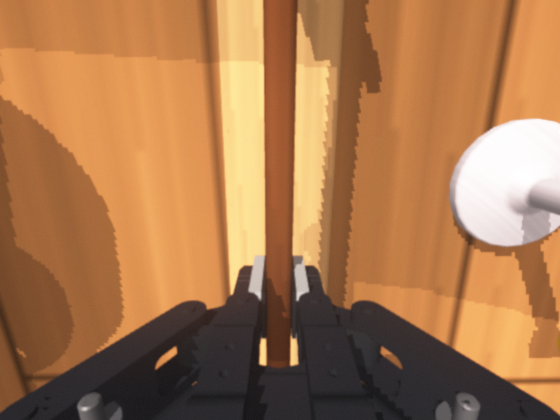

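The stick is held between the pads at (280,290). I'll lift slightly and feel the weight.

Emit:
{"op": "arm_command", "data": {
  "plan": [0, 0, -2, 0, 0, 0, -2, 0, 0, 0, -3, 0, 0, 0, -3, 0, 0, 0, -4, 0, 0, 0, 0, 0, 0, 0, 0, 0]
}}

```text
time_s: 6.2
eef_pos: [0.467, 0.0454, 0.0734]
eef_rot: [0.0, 0.713, 0.701, 0.0]
wrist_force: [0.3, 0.0, -3.3]
opening: 0.128
```

```bash
python3 -c "
from h import *
avg(14); o,w=cam('wrist'); save(w,'pics/w3.png')
c=ctrl.camera('scene');save(c,'pics/s3.png')"
```

```text
t 6.9 pos [0.4669 0.0454 0.0733] rot [ 0.      0.7135  0.7007 -0.    ] open 0.123
F [-0.074  0.258 -2.94 ] T [0.0678 0.0021 0.0016] sdT [0.024 0.022 0.033]
```

Emit:
{"op": "arm_command", "data": {
  "plan": [0, 0, 3, 0, 0, 0, 3, 0, 0, 0, 3, 0, 0, 0, 2, 0, 0, 0, 1, 0, 0, 0, 1, 0, 0, 0, 0, 0]
}}

```text
time_s: 7.7
eef_pos: [0.4669, 0.0454, 0.0602]
eef_rot: [-0.0, 0.713, 0.701, -0.0]
wrist_force: [-0.2, 0.4, -3.4]
opening: 0.125
```

Emit:
{"op": "arm_command", "data": {
  "plan": [0, 0, 0, 0, 0, 0, 0, 0, 0, 0, 0, 0, 0, 0, 0, 0, 0, 0, 0, 0, 0, 0, 0, 0, 0, 0, 0, 0],
  "grip": 0.6
}}

```text
time_s: 8.4
eef_pos: [0.4669, 0.0454, 0.0603]
eef_rot: [-0.0, 0.713, 0.701, 0.0]
wrist_force: [-0.7, 0.2, 0.1]
opening: 0.597
```

Emit:
{"op": "arm_command", "data": {
  "plan": [-10, 0, 0, 0, -10, 0, 0, 0, -20, 0, 0, 0, -15, 0, 0, 0, -8, 0, 0, 0, 0, 0, 0, 0, 0, 0, 0, 0]
}}

```text
time_s: 9.1
eef_pos: [0.4657, -0.0177, 0.0602]
eef_rot: [-0.0, 0.714, 0.7, 0.0]
wrist_force: [0.3, -0.4, 0.1]
opening: 0.598
```

Emit:
{"op": "arm_command", "data": {
  "plan": [0, 0, 0, 0, 0, 0, 0, 0, 0, 0, 0, 0, 0, 0, 0, 0, 0, 0, 0, 0, 0, 0, 0, 0, 0, 0, 0, 0],
  "grip": 0
}}

```text
time_s: 9.8
eef_pos: [0.4658, -0.0171, 0.0604]
eef_rot: [-0.0, 0.713, 0.701, 0.0]
wrist_force: [-1.4, 4.4, 4.1]
opening: 0.123
```

Emit:
{"op": "arm_command", "data": {
  "plan": [0, 0, -2, 0, 0, 0, -2, 0, 0, 0, -3, 0, 0, 0, -3, 0, 0, 0, -4, 0, 0, 0, 0, 0, 0, 0, 0, 0]
}}

```text
time_s: 10.5
eef_pos: [0.4659, -0.0176, 0.0745]
eef_rot: [0.0, 0.713, 0.701, 0.0]
wrist_force: [-0.8, -0.2, -2.8]
opening: 0.126
```

```bash
python3 -c "
from h import *
avg(40)
for n in('wrist','scene'):
  c=ctrl.camera(n);save(c,'pics/%s4.png'%n)
a=cv2.imread('pics/scene4.png')[100:320,170:470];cv2.imwrite('pics/s4c.png',cv2.resize(a,None,fx=2.6,fy=2.6))"
```

```text
t 12.5 pos [ 0.4658 -0.0176  0.0743] rot [0.     0.7134 0.7007 0.    ] open 0.123
F [ 0.191  0.016 -2.914] T [-0.1192  0.0115  0.0052] sdT [0.027 0.028 0.025]
```

View pics/s4c.png

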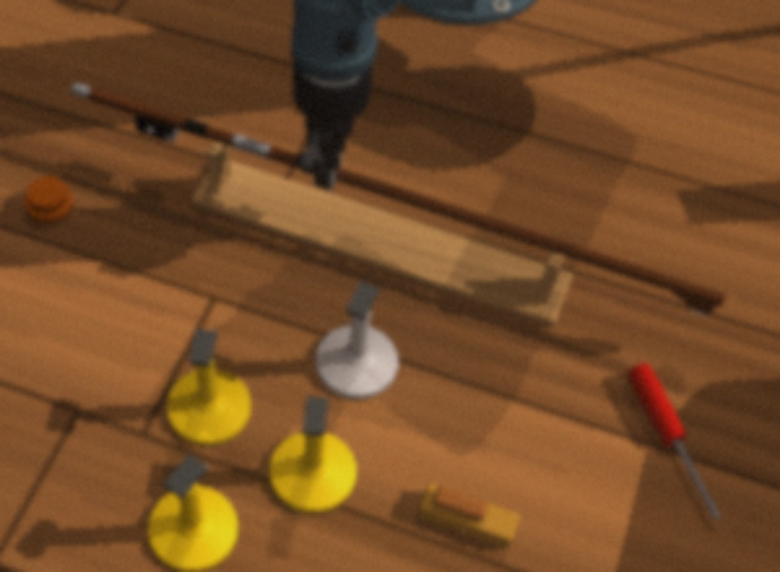

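The two feel measurements agree: W ≈ 2.9 N, with the balance point at world y ≈ 0.0223 and 0.0233, about 40.5 mm ahead of the present grip. The picture shows the bow clear of the cradle and level. Next I raise it and carry it over.

Emit:
{"op": "arm_command", "data": {
  "plan": [0, 0, -5, 0, 0, 0, -8, 0, 0, 0, -10, 0, 0, 0, -10, 0, 0, 0, -10, 0, 0, 0, -10, 0, 0, 0, -8, 0, 0, 0, -5, 0, 0, 0, 0, 0]
}}

```text
time_s: 13.5
eef_pos: [0.4663, -0.0177, 0.1412]
eef_rot: [0.001, 0.713, 0.701, 0.0]
wrist_force: [0.1, -0.1, -2.8]
opening: 0.128
```

Emit:
{"op": "arm_command", "data": {
  "plan": [2, 5, 0, 0, 4, 10, 0, 0, 5, 14, 0, 0, 5, 15, 0, 0, 5, 15, 0, 0, 5, 15, 0, 0, 5, 15, 0, 0, 5, 15, 0, 0, 5, 15, 0, 0, 5, 15, 0, 0, 5, 11, 0, 0, 3, 7, 0, 0, 1, 3, 0, 0, 0, 0, 0, 0, 0, 0, 0, 0, 0, 0, 0, 0]
}}

```text
time_s: 15.1
eef_pos: [0.6213, 0.0345, 0.1402]
eef_rot: [-0.0, 0.714, 0.701, -0.0]
wrist_force: [-0.1, 0.5, -2.7]
opening: 0.127
```

```bash
python3 -c "
from h import *
avg(15)
o,c=cam('wrist');save(c,'pics/w5.png');np.savez('w5.npz',o_pos=o['eef_pos'],o_rot=o['eef_rot'],**c)
for n in ('top','scene'):
  c=ctrl.camera(n);save(c,'pics/%s5.png'%n);np.savez(n+'5.npz',**c)
"
```

```text
t 15.85 pos [0.6217 0.0346 0.1403] rot [-0.      0.7134  0.7007 -0.    ] open 0.126
F [ 0.338  0.078 -2.904] T [-0.1136  0.0104 -0.0192] sdT [0.032 0.029 0.029]
```

View pics/w5.png

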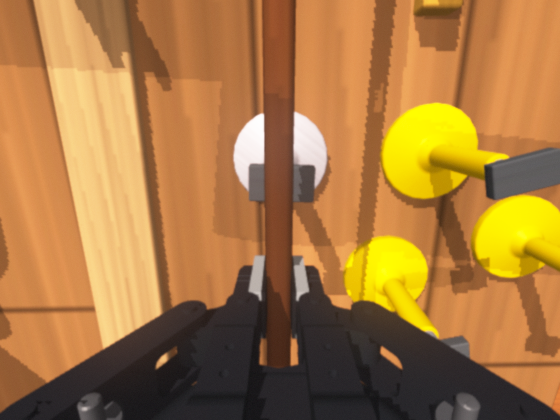

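View pics/scene5.png

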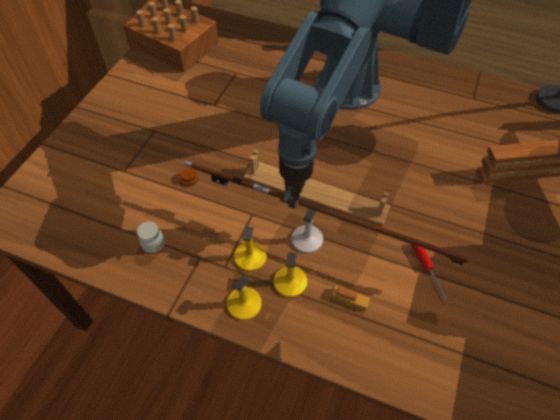

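In the wrist view the saddle's pad, at (249–315, 164–202), lies under the stick at column 279, ahead of the fingers. The scene view shows the bow carried level and clear.

```bash
python3 - <<'E'
from h import *
c=dict(np.load("w5.npz"));o=dict(eef_pos=c["o_pos"],eef_rot=c["o_rot"])
for col in (254,260,305,310):print(col,c["color"][158:208:2,col].sum(1).tolist())
print(onz(c,[(256,202),(308,202),(256,164),(256,167),(249,190),(315,190)],.12,o).round(4))
print(onz(c,[(256,164)],.112,o).round(4))
# bow level: end points in top+scene by triangulation
E
```

```text
254 [724, 721, 693, 386, 346, 325, 318, 322, 324, 315, 311, 309, 308, 311, 310, 312, 311, 309, 306, 308, 306, 282, 346, 352, 359]
260 [725, 717, 698, 435, 346, 324, 322, 320, 319, 318, 313, 308, 310, 314, 309, 316, 310, 306, 309, 301, 303, 254, 185, 238, 263]
305 [686, 673, 671, 535, 238, 224, 230, 227, 229, 222, 224, 218, 215, 218, 216, 217, 215, 215, 208, 209, 208, 210, 244, 300, 300]
310 [680, 678, 670, 559, 240, 229, 230, 222, 224, 224, 219, 219, 211, 217, 210, 215, 211, 214, 210, 211, 213, 213, 248, 297, 302]
[[0.6108 0.0659 0.12  ]
 [0.6398 0.0654 0.12  ]
 [0.6117 0.0871 0.12  ]
 [0.6116 0.0854 0.12  ]
 [0.6072 0.0728 0.12  ]
 [0.6436 0.0722 0.12  ]]
[[0.6111 0.086  0.112 ]]
```

Emit:
{"op": "arm_command", "data": {
  "plan": [1, 2, 4, 0, 0, 0, 6, 0, 0, 0, 6, 0, 0, 0, 5, 0, 0, 0, 3, 0, 0, 0, 2, 0, 0, 0, 0, 0, 0, 0, 0, 0]
}}

```text
time_s: 16.8
eef_pos: [0.6239, 0.0356, 0.1145]
eef_rot: [0.0, 0.713, 0.701, 0.0]
wrist_force: [0.3, -0.2, -2.7]
opening: 0.125
```

Emit:
{"op": "arm_command", "data": {
  "plan": [0, 0, 1, 0, 0, 0, 1, 0, 0, 0, 1, 0, 0, 0, 1, 0, 0, 0, 1, 0, 0, 0, 1, 0, 0, 0, 0, 0, 0, 0, 0, 0]
}}

```text
time_s: 17.6
eef_pos: [0.6238, 0.0356, 0.1084]
eef_rot: [0.0, 0.713, 0.701, 0.0]
wrist_force: [-0.1, -0.2, -1.6]
opening: 0.126
```

```bash
python3 -c "
from h import *
avg(12)"
```

```text
t 18.2 pos [0.6238 0.0356 0.1083] rot [ 0.      0.7134  0.7007 -0.    ] open 0.126
F [-0.206 -0.283 -1.825] T [-0.0742  0.0466  0.0027] sdT [0.019 0.027 0.025]
```

Emit:
{"op": "arm_command", "data": {
  "plan": [0, 0, 1, 0, 0, 0, 1, 0, 0, 0, 1, 0, 0, 0, 0.5, 0, 0, 0, 0, 0, 0, 0, 0, 0]
}}

```text
time_s: 18.8
eef_pos: [0.6239, 0.0356, 0.1049]
eef_rot: [0.0, 0.713, 0.701, 0.0]
wrist_force: [-0.8, -0.5, -0.3]
opening: 0.125
```

```bash
python3 -c "
from h import *
avg(20)"
```

```text
t 19.8 pos [0.6238 0.0356 0.1048] rot [1.000e-04 7.135e-01 7.007e-01 1.000e-04] open 0.122
F [-0.171 -0.426 -0.069] T [-0.0858  0.0278  0.0079] sdT [0.026 0.041 0.026]
```

The saddle now carries the full weight (Fz ≈ 0). The remaining Tx goes with a small sideways friction force. I'll open only a little at first and look.

Emit:
{"op": "arm_command", "data": {
  "plan": [0, 0, 0, 0, 0, 0, 0, 0, 0, 0, 0, 0, 0, 0, 0, 0, 0, 0, 0, 0],
  "grip": 0.3
}}

```text
time_s: 20.3
eef_pos: [0.6238, 0.0356, 0.1048]
eef_rot: [0.0, 0.713, 0.701, 0.0]
wrist_force: [-0.2, -0.4, 0.8]
opening: 0.3
```

```bash
python3 -c "
from h import *
avg(6)
o,c=cam('wrist');save(c,'pics/w6.png');s=ctrl.camera('scene')
a=np.hstack([cv2.resize(c['color'],(400,300)),cv2.resize(s['color'][130:280,160:480],(400,300))])
b=np.load('scene5.npz')['color'][130:280,160:480]
b=cv2.resize(b,(400,300));a=np.vstack([a,np.hstack([b,cv2.resize(ctrl.camera('top')['color'],(400,300))])])
cv2.imwrite('pics/m6.png',a[:,:,::-1])"
```

```text
t 20.6 pos [0.6238 0.0356 0.1048] rot [0.     0.7134 0.7007 0.    ] open 0.3
F [ 0.039  0.142 -0.094] T [ 0.0053 -0.0049  0.0121] sdT [0.024 0.026 0.022]
```

View pics/m6.png

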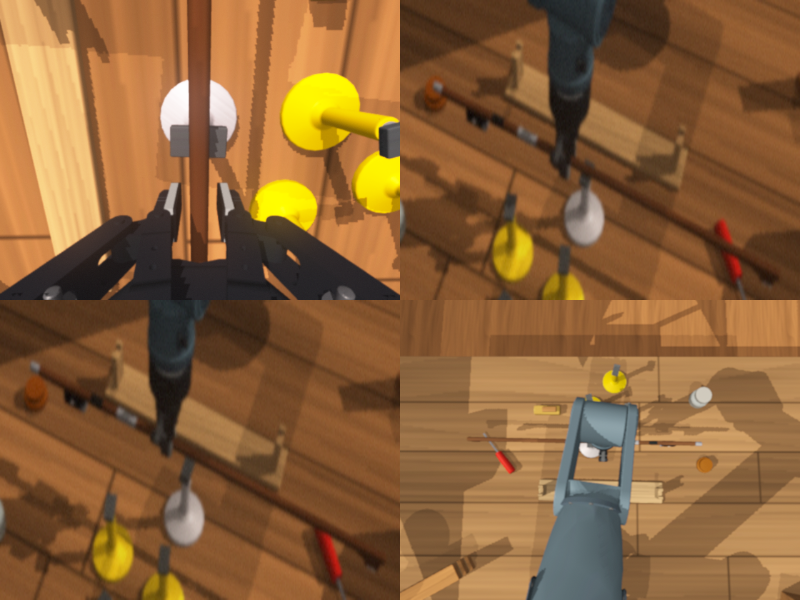

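The bow is free between the open fingers and lying level on the saddle. I'll open wider and back off straight up.

Emit:
{"op": "arm_command", "data": {
  "plan": [0, 0, 0, 0, 0, 0, 0, 0, 0, 0, 0, 0, 0, 0, 0, 0, 0, 0, -2, 0, 0, 0, -4, 0, 0, 0, -6, 0, 0, 0, -10, 0, 0, 0, -10, 0, 0, 0, -15, 0, 0, 0, -20, 0, 0, 0, -20, 0, 0, 0, -20, 0, 0, 0, 0, 0, 0, 0, 0, 0],
  "grip": 0.7
}}

```text
time_s: 22.25
eef_pos: [0.624, 0.0356, 0.2126]
eef_rot: [0.001, 0.713, 0.701, 0.0]
wrist_force: [-0.5, -0.9, -1.7]
opening: 0.703
```

```bash
python3 - <<'E'
from h import *
avg(8)
o,c=cam('wrist');s=ctrl.camera('scene');t=ctrl.camera('top');s2=ctrl.camera('scene')
print("scene motion",np.abs(s['color'].astype(int)-s2['color']).max())
a=np.vstack([np.hstack([cv2.resize(c['color'],(400,300)),cv2.resize(t['color'],(400,300))]),cv2.resize(s['color'][130:280,160:480],(800,300))])
cv2.imwrite('pics/m7.png',a[:,:,::-1])
for n,k in(("t7",t),("s7",s)):np.savez(n+".npz",**k)
E
```

```text
t 22.65 pos [0.6235 0.0356 0.2111] rot [-5.000e-04  7.135e-01  7.007e-01 -4.000e-04] open 0.701
F [ 0.108  0.125 -0.128] T [0.0035 0.0044 0.0056] sdT [0.013 0.014 0.016]
scene motion 20
```

View pics/m7.png

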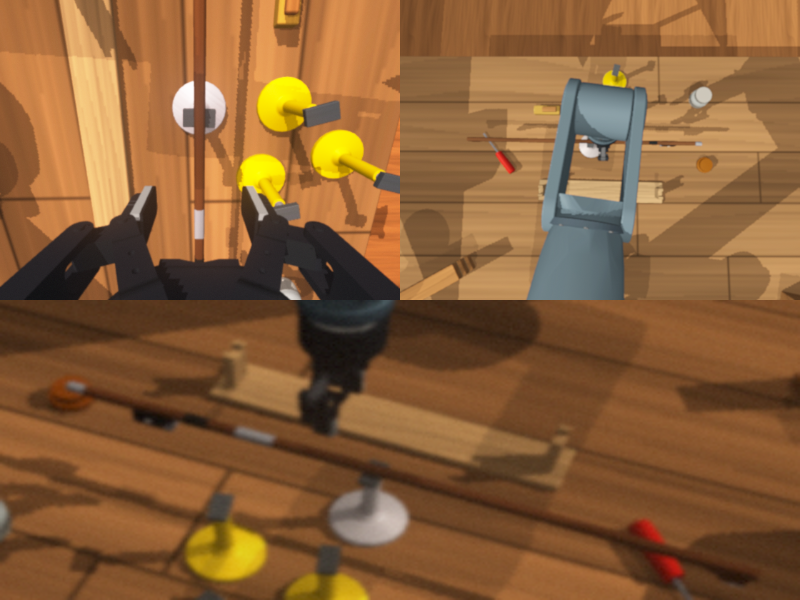

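```bash
python3 - <<'E'
from h import *
t=dict(np.load("t7.npz"));s=dict(np.load("s7.npz"))
def tri(a,b):
    e1,d1=rays(t,a);e2,d2=rays(s,b);d1,d2=d1[0],d2[0]
    k=np.linalg.lstsq(np.c_[d1,-d2],e2-e1,rcond=None)[0];p,q=e1+k[0]*d1,e2+k[1]*d2
    return ((p+q)/2).round(4),np.linalg.norm(p-q).round(4)
print("head",tri((95,194.5),(463,266.5)));print("adj",tri((423.5,201),(187,173.5)))
for i in range(8):w=ctrl.camera("scene")
print("motion later",np.abs(cv2.GaussianBlur(w['color'],(5,5),0).astype(int)-cv2.GaussianBlur(s['color'],(5,5),0)).max())
E
```

```text
head (array([0.6287, 0.4521, 0.1204]), np.float64(0.0042))
adj (array([ 0.6163, -0.267 ,  0.1159]), np.float64(0.006))
motion later 11
```

Triangulated, both ends lie within about 5 mm of the same height, at z of about 0.12 m. That is level within the error of the reading, and nothing is moving. Handing in.

```bash
python3 -c "
from h import *
print(ctrl.hand_in())"
```

```text
the job is handed in; nothing more can be done
None
```

The bow is lying level on the silver gauge's saddle alone, released, and I have handed the job in after about 23 s of robot time.

**Finding the balance point:** I lifted the bow just clear of its rests at two grips 63 mm apart. The wrist torque put the balance point at world y = 0.0223 and 0.0233 m, with a weight of about 2.85 N. A third reading, taken with the bow raised over the gauge, was within 2 mm of these.

**Placing it:** I held the bow 40 mm to the frog side of that point and lowered it until the saddle carried the whole weight. Then I opened the fingers in two steps and withdrew straight up.

**Last checks:**
- **Gripper:** its force and torque were back to no-load values, so it was touching nothing.
- **Level:** the two ends came out at z = 0.120 and 0.116 m. That is level within the roughly 5 mm error of the reading.
- **Motion:** two pictures about half a second apart showed no movement.
- **Other things on the bench:** by eye in the pictures, they look where they were; I did not measure them.

**One reading that disagreed:** just before release, with no vertical load on the wrist, a torque of -0.086 N m remained, with about -0.4 N sideways. I put it down to friction between saddle and stick. It disappeared when the fingers opened, and the bow did not tip.

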